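# Find the jar with the check weight and stand it on the balance

### The arm

A 7-joint arm with a two-finger parallel gripper is mounted at the origin on the work surface. World frame = base frame: x ahead of the robot, y to its left, z up, the work surface at z = 0. Lengths are in m, angles in degrees, forces in N, time in s.
With the tool pointing down it reaches from about 0.425 to 1.025 m from the base axis. Payload 9.4 kg.
Tool frame: the origin (TCP) lies on the mounting face of the last link; the fingertips stand 173 mm ahead of it and the grasp point (between the pads) lies 155 mm ahead of it; z points along the fingers, y is the line along which they close (so a half turn about z gives the same grasp; the last joint's range is limited). The gripper opens to 85 mm and grips with 20 to 120 N. Pads are 22 mm wide; open, the fingers measure 114 mm over their backs; the gripper's body (76 mm by 85 mm) begins 54 mm behind the grasp point. The pads swing forward as they close: fully open they stand 13 mm farther back than shut.
Start: joints at [59.834, 34.337, -0.143, 91.639, 0.103, 54.024, -4.572], TCP at [0.315, -0.653, 0.405] pointing down, gripper open.
Joint ranges: [-147.43, 147.43], [-19.82, 112.94], [-74.19, 73.91], [6.32, 146.72], [-59.91, 239.91], [6.04, 106.73], [-150.56, 150.56]. Speed limits (degrees/s): [127.2, 127.2, 172.46, 172.46, 180, 180, 180].

### API

Orientations are given as a 3x3 rotation matrix whose columns are the frame's x, y, z axes.
In Python, from workcell import bot, eyes, models gives the robot as it stands.
- The arm moves only by the shell command python3 -m creep 'ROWS' [OPENING]. ROWS is JSON, a list of rows, each an object with "xyz": the shift along the tool's x, y, z in cm, a list of three; "twist": the turn, a rotation vector about the tool's x, y, z in rad, a list of three. In form: [{"xyz": [dx, dy, dz], "twist": [rx, ry, rz]}, ...]. A call has exactly 10 rows; each row is the pose to reach, as a shift and turn from the pose commanded when the call began, along the tool's axes at that moment; what a row does not reach only later rows make up. A row lasts 1/12 s, in which the tool goes at most 41.7 mm and 7.16 degrees, less where a joint would pass 70% of its speed; a pose out of reach is approached as far as the arm can. A call with a gripper value outside its range is refused whole. OPENING is the finger opening in cm, from 0 to 8.54, set as the call begins (- or left out, the last holds). The fingers move at their own pace and stop on an object; the grip force is fixed at half the most. Time passes only in rows, so rows that repeat a pose let the fingers close, or fill a call up. It gives the time, the measured TCP pose, the force, the opening and the grip force at its end, in the units of the state.
- bot.observe(): the state, without advancing time (a new reading comes with each control period).
- eyes.grab_frame(name): name is "scene" or "top"; returns (picture, depth): 400x640x3 uint8, red, green, blue; 400x640 float32, m along the optical axis (not along the pixel's ray), 0 where there is no reading.
- eyes.calibration(name): a dict with "camera_matrix" (3x3 intrinsics, pixels), "R" (3x3) and "t" (3): a world point X has camera coordinates R X + t. Camera axes: x right, y down, z forward; pixel columns grow to the right and rows downward; lengths in m; the calibration is good to about 2 mm. A picture is of the moment at which its call begins. calibration takes no time and is no camera call.
- bot.sign_off(): hands the job in; it is judged then, once.
Trained networks look in the newest picture that a camera, given by its name, has taken for a name from the list of things; names that differ only in an ending like _2 or _b are one class to them, and where a whole thing is asked for, a point or a joint stands for the part that bears it (a point fixed in the world has none). Each returns a list of dicts, best first, with "score" (0 to 1); they miss things now and then, are a little off and sometimes report something else, mostly with a low value. They report only what shows in the picture. A call takes as long as a camera call.
- models.find_in(camera, target): "rect" ([left, top, width, height] in pixels, round what is visible of it).
- models.cut_out(camera, target): "region" (400x640 bool, what is visible of it) and "rect" ([left, top, width, height] in pixels, round what is visible of it).
The state is a dict: "clock": time; "joint_pos": joint angles; "qvel": joint speeds; "effort": joint torques, N m; "tcp_pos": TCP position; "orientation": TCP orientation; "contact_force": force on the tool from outside, world axes, zero at the start; "ft_torque": the same for the moment, N m; "width": finger opening in m; "finger_force": force on a finger pad.
Only numpy, scipy, OpenCV 4.12 (cv2) and the standard library are available. Lean on these libraries where they do the work, as an engineer would, in place of code of your own. Each camera call takes 0.05 s, during which the arm holds its last target. There are 200 camera calls.

### The job

Three brown jars with pink caps look the same, but one of them holds the brass check weight and is clearly heavier. Find the heavy one by lifting, and set it down gently, upright, near the middle of the balance's round steel pan. The two light jars must stay, or be put back, upright where they stood.

Things in the scene. Friction and masses are not known exactly. Their poses are not given: they have to be found in the camera images.
- jar_a: closed opaque brown jar, pink cap, white paper band, upright on the table: 48 mm in diameter up to 56 mm height, cap 42 mm wide, 80 mm tall in all. Origin: centre of its underside; z up its axis. The three jars look the same; one, drawn anew each time, holds a brass weight and weighs 0.40 to 0.56 kg in all, the other two hold plastic blanks and weigh 0.10 to 0.14 kg.
- jar_b: closed opaque brown jar, pink cap, white paper band, upright on the table: 48 mm in diameter up to 56 mm height, cap 42 mm wide, 80 mm tall in all. Origin: centre of its underside; z up its axis. The three jars look the same; one, drawn anew each time, holds a brass weight and weighs 0.40 to 0.56 kg in all, the other two hold plastic blanks and weigh 0.10 to 0.14 kg.
- jar_c: closed opaque brown jar, pink cap, white paper band, upright on the table: 48 mm in diameter up to 56 mm height, cap 42 mm wide, 80 mm tall in all. Origin: centre of its underside; z up its axis. The three jars look the same; one, drawn anew each time, holds a brass weight and weighs 0.40 to 0.56 kg in all, the other two hold plastic blanks and weigh 0.10 to 0.14 kg.
- balance: white laboratory balance with a round steel pan on top: pan 130 mm in diameter, flat, rigid, no rim, its upper face 68 mm above the table. Origin: on the table under the middle of the pan. It is fixed; housing 190 mm wide, 58 mm high at most, reaching 155 mm from the pan's middle towards the robot and 95 mm away from it. Axes: x away from the display end, z up.

How it is judged:
By the outcome, as a careful person would: the job done as asked, in the order asked, and still so for the second after the job is handed in, with the robot touching nothing.
It also fails if it takes over 64 s, if anything falls off the work surface, if the arm or the gripper's body presses on something with over 40 N, if the wrist force passes 120 N, or if a joint passes its speed limit or range.

## Working session

There is one attempt and no reset: what is moved stays moved. The work goes in short steps, Python scripts to look and compute and a shell command to move; the robot and the scene stay as the last step left them, time stands still between calls to the robot, and variables do not carry over. Pictures are saved under pics/ and viewed, at most 10 in all, crops included, and the job is handed in when it is done.

```bash
ls; mkdir -p pics
cat > h.py <<'E'
import numpy as np, cv2
from workcell import bot, eyes, models
def world(cam, d, mask):
    c=eyes.calibration(cam); K=np.array(c["camera_matrix"]);R=np.array(c["R"]);t=np.array(c["t"])
    v,u=np.nonzero(mask&(d>0)); z=d[v,u]
    P=np.c_[(u-K[0,2])/K[0,0]*z,(v-K[1,2])/K[1,1]*z,z]
    return (P-t)@R
E
python3 - <<'E'
from h import *
np.set_printoptions(precision=4,suppress=True)
s=bot.observe(); print(s["clock"],s["tcp_pos"],s["orientation"],s["contact_force"],s["width"])
ims=[]
for cam in ("scene","top"):
    im,d=eyes.grab_frame(cam); ims.append(im)
    np.savez(f"{cam}.npz",im=im,d=d)
    for n in ("jar_a","balance"):
        for r in models.cut_out(cam,n):
            P=world(cam,d,r["region"]>0)
            if len(P)<20: continue
            top=np.percentile(P[:,2],98); Q=P[P[:,2]>top-.006]
            print(cam,n,round(r["score"],2),r["rect"],"top z",top,"centre top",(Q.min(0)+Q.max(0))[:2]/2,np.median(Q,0),"ext",np.ptp(Q,0))
    c=eyes.calibration(cam); print(cam,"campos",-np.array(c["R"]).T@c["t"])
o=np.vstack(ims); cv2.imwrite("pics/a.png",cv2.resize(o[:,:,::-1],(480,600)))
E
```

```text
pics
0.0 [ 0.3151 -0.6527  0.4038] [[ 0.9005  0.4348 -0.0008]
 [ 0.4348 -0.9005  0.0013]
 [-0.0002 -0.0015 -1.    ]] [ 0.0347 -0.2983 -0.6236] 0.08534988191877418
scene jar_a 0.89 [371.7, 278.4, 23.7, 36.7] top z 0.08266438472636918 centre top [0.5809 0.2865] [0.5807 0.2866 0.0805] ext [0.0389 0.0402 0.0078]
scene jar_a 0.87 [319.7, 226.7, 18.5, 30.0] top z 0.08252157757969988 centre top [0.5866 0.123 ] [0.5871 0.1238 0.0805] ext [0.0398 0.0399 0.0091]
scene jar_a 0.7 [296.8, 173.2, 22.0, 31.5] top z 0.08268367626963491 centre top [ 0.5325 -0.014 ] [ 0.5335 -0.0133  0.0804] ext [0.0402 0.0391 0.0077]
scene balance 0.71 [193.6, 78.5, 118.4, 92.7] top z 0.07043174501859475 centre top [ 0.5066 -0.2742] [ 0.5437 -0.2708  0.0684] ext [0.1994 0.1331 0.0091]
scene campos [0.8451 0.4147 0.8423]
top jar_a 0.92 [263.4, 164.5, 21.6, 22.0] top z 0.08235057974055729 centre top [0.5878 0.1202] [0.5876 0.12   0.0796] ext [0.0404 0.0399 0.0071]
top jar_a 0.8 [323.9, 188.3, 21.6, 23.9] top z 0.08211060675779754 centre top [ 0.5349 -0.0163] [ 0.5348 -0.0163  0.0797] ext [0.0399 0.0393 0.0083]
top jar_a 0.72 [188.6, 168.5, 29.7, 22.9] top z 0.08196961160017377 centre top [0.5812 0.2833] [0.5813 0.2832 0.0795] ext [0.0405 0.04   0.0078]
top balance 0.61 [400.8, 157.9, 94.2, 113.0] top z 0.06983899688761033 centre top [ 0.544  -0.2756] [ 0.5434 -0.2755  0.0676] ext [0.1269 0.1287 0.0091]
top campos [ 0.4468 -0.0022  0.9336]
```

View pics/a.png

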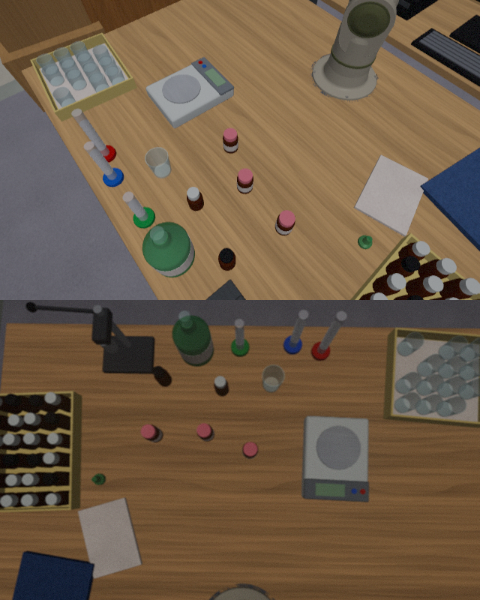

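The picture shows the three pink-capped jars (top view of the composite: 250,450; 205,432; 150,433) and the pan (338,448). The two views agree within about 4 mm: A (.534,-.015), B (.587,.122), C (.581,.285), cap tops at about .080, pan (.544,-.275, .068).

```bash
python3 -m creep '[{"xyz":[1.2,-1.2,0.3],"twist":[0,0,0]},{"xyz":[3.6,-3.6,0.8],"twist":[0,0,0]},{"xyz":[6.2,-6.2,1.4],"twist":[0,0,0]},{"xyz":[8.8,-8.9,2.0],"twist":[0,0,0]},{"xyz":[11.4,-11.5,2.6],"twist":[0,0,0]},{"xyz":[14.0,-14.1,3.2],"twist":[0,0,0]},{"xyz":[16.6,-16.7,3.8],"twist":[0,0,0]},{"xyz":[19.2,-19.4,4.3],"twist":[0,0,0]},{"xyz":[21.8,-22.0,4.8],"twist":[0,0,0]},{"xyz":[24.4,-24.6,5.4],"twist":[0,0,0]}]' 8.5
python3 -m creep '[{"xyz":[2.6,-2.6,0.5],"twist":[0,0,0]},{"xyz":[5.2,-5.2,1.1],"twist":[0,0,0]},{"xyz":[7.8,-7.8,1.7],"twist":[0,0,0]},{"xyz":[10.4,-10.5,2.3],"twist":[0,0,0]},{"xyz":[13.0,-13.1,2.9],"twist":[0,0,0]},{"xyz":[15.6,-15.7,3.5],"twist":[0,0,0]},{"xyz":[18.2,-18.3,4.1],"twist":[0,0,0]},{"xyz":[20.8,-20.9,4.6],"twist":[0,0,0]},{"xyz":[22.4,-22.6,4.9],"twist":[0,0,0]},{"xyz":[23.0,-23.3,5.0],"twist":[0,0,0]}]'
cat >> h.py <<'E'
np.set_printoptions(precision=4,suppress=True)
def go(x,y,z):
    s=bot.observe(); R=np.array(s["orientation"])
    print(s["clock"],s["tcp_pos"],"F",s["contact_force"],"w",s["width"],"ff",s["finger_force"],"j",s["joint_pos"])
    print("shift cm",R.T@(np.array([x,y,z])-s["tcp_pos"])*100, "Rz",R[:,2])
E
python3 -c "from h import *; go(.5342,-.0152,.30)"
```

```text
clock: 1.13
tcp_pos: [0.4282, -0.3237, 0.3508]
orientation: [[0.901, 0.435, 0.001], [0.435, -0.901, -0.0], [0.0, 0.001, -1.0]]
contact_force: [1.4, 0.1, 0.1]
width: 0.0846
finger_force: 0.0
clock: 1.97
tcp_pos: [0.5349, -0.0111, 0.3002]
orientation: [[0.898, 0.44, 0.001], [0.44, -0.898, 0.002], [0.001, -0.001, -1.0]]
contact_force: [0.6, 0.4, -0.1]
width: 0.0851
finger_force: 0.0
1.9667 [ 0.5349 -0.0111  0.3002] F [ 0.6305  0.3647 -0.1339] w 0.08510114609299797 ff 0.0 j [ -5.7043  30.0469   1.1918 121.941   -1.4593  27.9883 -67.3104]
shift cm [-0.2459  0.3359  0.0182] Rz [ 0.0005  0.0016 -1.    ]
```

```bash
python3 -m creep '[{"xyz":[-0.2,0.3,0.5],"twist":[0,0,0]},{"xyz":[-0.2,0.3,1.5],"twist":[0,0,0]},{"xyz":[-0.2,0.3,2.8],"twist":[0,0,0]},{"xyz":[-0.2,0.3,4.0],"twist":[0,0,0]},{"xyz":[-0.2,0.3,4.8],"twist":[0,0,0]},{"xyz":[-0.2,0.3,5.2],"twist":[0,0,0]},{"xyz":[-0.2,0.3,5.2],"twist":[0,0,0]},{"xyz":[-0.2,0.3,5.2],"twist":[0,0,0]},{"xyz":[-0.2,0.3,5.2],"twist":[0,0,0]},{"xyz":[-0.2,0.3,5.2],"twist":[0,0,0]}]'
python3 - <<'E'
from h import *
go(.5342,-.0152,.195)
im,d=eyes.grab_frame("scene"); im2,d2=eyes.grab_frame("top")
cv2.imwrite("pics/b.png",cv2.resize(np.hstack([im[140:290,240:440],im2[120:270,250:450]])[:,:,::-1],(800,300)))
E
```

```text
clock: 2.8
tcp_pos: [0.5334, -0.0192, 0.2492]
orientation: [[0.901, 0.435, 0.001], [0.435, -0.901, 0.0], [0.001, 0.0, -1.0]]
contact_force: [0.6, 0.5, 0.8]
width: 0.0848
finger_force: 0.0
2.8 [ 0.5334 -0.0192  0.2492] F [0.6243 0.5137 0.7967] w 0.08478629092521131 ff 0.0 j [ -4.6705  34.877    0.9182 123.8541  -1.4402  21.2248 -66.8156]
shift cm [ 0.237  -0.3267  5.4192] Rz [ 0.0009  0.     -1.    ]
```

View pics/b.png

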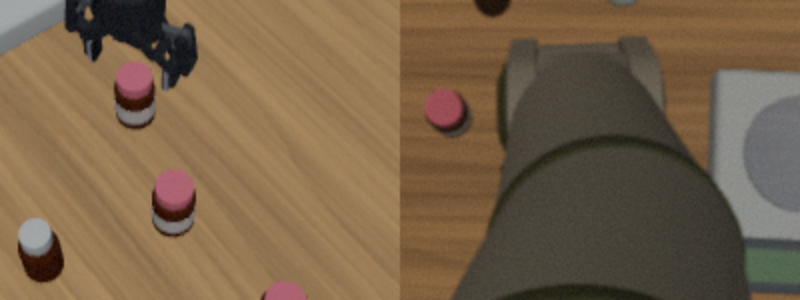

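The crop shows the open fingers straddling jar A (left crop, about 130,80). The arm has settled, so I go down with the remaining correction and close.

```bash
python3 -m creep '[{"xyz":[0.2,-0.3,0.3],"twist":[0,0,0]},{"xyz":[0.2,-0.3,1.0],"twist":[0,0,0]},{"xyz":[0.2,-0.3,2.0],"twist":[0,0,0]},{"xyz":[0.2,-0.3,3.2],"twist":[0,0,0]},{"xyz":[0.2,-0.3,4.2],"twist":[0,0,0]},{"xyz":[0.2,-0.3,5.0],"twist":[0,0,0]},{"xyz":[0.2,-0.3,5.4],"twist":[0,0,0]},{"xyz":[0.2,-0.3,5.4],"twist":[0,0,0]},{"xyz":[0.2,-0.3,5.4],"twist":[0,0,0]},{"xyz":[0.2,-0.3,5.4],"twist":[0,0,0]}]'
python3 -m creep '[{"xyz":[0,0,0],"twist":[0,0,0]},{"xyz":[0,0,0],"twist":[0,0,0]},{"xyz":[0,0,0],"twist":[0,0,0]},{"xyz":[0,0,0],"twist":[0,0,0]},{"xyz":[0,0,0],"twist":[0,0,0]},{"xyz":[0,0,0],"twist":[0,0,0]},{"xyz":[0,0,0],"twist":[0,0,0]},{"xyz":[0,0,0],"twist":[0,0,0]},{"xyz":[0,0,0],"twist":[0,0,0]},{"xyz":[0,0,0],"twist":[0,0,0]}]' 4.0
```

```text
clock: 3.73
tcp_pos: [0.5339, -0.0155, 0.1949]
orientation: [[0.901, 0.435, 0.0], [0.435, -0.901, -0.0], [0.0, 0.0, -1.0]]
contact_force: [0.1, -0.2, 0.1]
width: 0.0848
finger_force: 0.0
clock: 4.57
tcp_pos: [0.5339, -0.0155, 0.1953]
orientation: [[0.901, 0.435, 0.001], [0.435, -0.901, -0.0], [0.001, 0.0, -1.0]]
contact_force: [-0.5, 0.3, 6.5]
width: 0.0463
finger_force: 61.2
```

```bash
python3 -m creep '[{"xyz":[0,0,-0.2],"twist":[0,0,0]},{"xyz":[0,0,-0.8],"twist":[0,0,0]},{"xyz":[0,0,-1.6],"twist":[0,0,0]},{"xyz":[0,0,-2.4],"twist":[0,0,0]},{"xyz":[0,0,-2.8],"twist":[0,0,0]},{"xyz":[0,0,-3.0],"twist":[0,0,0]},{"xyz":[0,0,-3.0],"twist":[0,0,0]},{"xyz":[0,0,-3.0],"twist":[0,0,0]},{"xyz":[0,0,-3.0],"twist":[0,0,0]},{"xyz":[0,0,-3.0],"twist":[0,0,0]}]'
python3 -m creep '[{"xyz":[0,0,0],"twist":[0,0,0]},{"xyz":[0,0,0],"twist":[0,0,0]},{"xyz":[0,0,0],"twist":[0,0,0]},{"xyz":[0,0,0],"twist":[0,0,0]},{"xyz":[0,0,0],"twist":[0,0,0]},{"xyz":[0,0,0],"twist":[0,0,0]},{"xyz":[0,0,0],"twist":[0,0,0]},{"xyz":[0,0,0],"twist":[0,0,0]},{"xyz":[0,0,0],"twist":[0,0,0]},{"xyz":[0,0,0],"twist":[0,0,0]}]'
```

```text
clock: 5.4
tcp_pos: [0.5337, -0.0154, 0.2244]
orientation: [[0.901, 0.435, -0.001], [0.435, -0.901, -0.0], [-0.001, -0.0, -1.0]]
contact_force: [-0.2, 0.1, -5.2]
width: 0.0457
finger_force: 62.1
clock: 6.23
tcp_pos: [0.5338, -0.0154, 0.2246]
orientation: [[0.901, 0.435, -0.0], [0.435, -0.901, 0.0], [-0.0, -0.0, -1.0]]
contact_force: [-0.1, -0.6, -5.7]
width: 0.0464
finger_force: 62.1
```

Jar A weighs 5.5 N (0.55 kg), while a light jar would be about 1.2 N. That makes A the heavy one, so I carry it to above the pan.

```bash
python3 -m creep '[{"xyz":[0,0,-0.8],"twist":[0,0,0]},{"xyz":[0,0,-2.4],"twist":[0,0,0]},{"xyz":[0,0,-4.5],"twist":[0,0,0]},{"xyz":[-0.4,1.0,-6.5],"twist":[0,0,0]},{"xyz":[-1.0,2.3,-8.0],"twist":[0,0,0]},{"xyz":[-1.8,4.2,-8.5],"twist":[0,0,0]},{"xyz":[-2.7,6.2,-8.5],"twist":[0,0,0]},{"xyz":[-3.6,8.3,-8.5],"twist":[0,0,0]},{"xyz":[-4.5,10.4,-8.5],"twist":[0,0,0]},{"xyz":[-5.4,12.5,-8.5],"twist":[0,0,0]}]'
python3 -m creep '[{"xyz":[-0.9,2.1,0],"twist":[0,0,0]},{"xyz":[-1.8,4.2,0],"twist":[0,0,0]},{"xyz":[-2.7,6.2,0],"twist":[0,0,0]},{"xyz":[-3.5,8.1,0],"twist":[0,0,0]},{"xyz":[-4.2,9.7,0],"twist":[0,0,0]},{"xyz":[-4.7,10.7,0],"twist":[0,0,0]},{"xyz":[-4.9,11.2,0],"twist":[0,0,0]},{"xyz":[-4.9,11.2,0],"twist":[0,0,0]},{"xyz":[-4.9,11.2,0],"twist":[0,0,0]},{"xyz":[-4.9,11.2,0],"twist":[0,0,0]}]'
python3 - <<'E'
from h import *
go(.544,-.274,.264)
im,d=eyes.grab_frame("scene"); r=models.cut_out("scene","jar_a")
for q in r:
    P=world("scene",d,q["region"]>0); print(round(q["score"],2),q["rect"],P.min(0),P.max(0))
cv2.imwrite("pics/c.png",cv2.resize(im[60:260,170:400][:,:,::-1],(690,600)))
E
```

```text
clock: 7.07
tcp_pos: [0.5392, -0.1525, 0.3104]
orientation: [[0.9, 0.435, 0.0], [0.435, -0.9, -0.0], [0.0, 0.0, -1.0]]
contact_force: [0.2, 0.3, -4.9]
width: 0.0462
finger_force: 63.0
clock: 7.9
tcp_pos: [0.5442, -0.2722, 0.3097]
orientation: [[0.9, 0.436, -0.0], [0.436, -0.9, 0.001], [0.0, -0.001, -1.0]]
contact_force: [0.4, 0.8, -4.6]
width: 0.0458
finger_force: 63.0
7.9 [ 0.5442 -0.2722  0.3097] F [ 0.4413  0.7872 -4.5769] w 0.04578759168936992 ff 63.0180481960997 j [ 21.8029  33.0714  -0.8257 112.0029   0.7136  34.9647 -43.6131]
shift cm [-0.0987  0.1523  4.5658] Rz [-0.0003  0.0009 -1.    ]
0.74 [312.9, 222.1, 24.6, 36.0] [ 0.5636  0.0737 -0.0014] [0.6102 0.1471 0.0844]
0.59 [371.2, 281.0, 22.3, 30.6] [ 0.5392  0.2583 -0.0012] [0.6046 0.3104 0.0839]
0.56 [227.3, 78.0, 23.8, 34.4] [ 0.5199 -0.3672  0.0512] [ 0.5673 -0.2396  0.2011]
```

View pics/c.png

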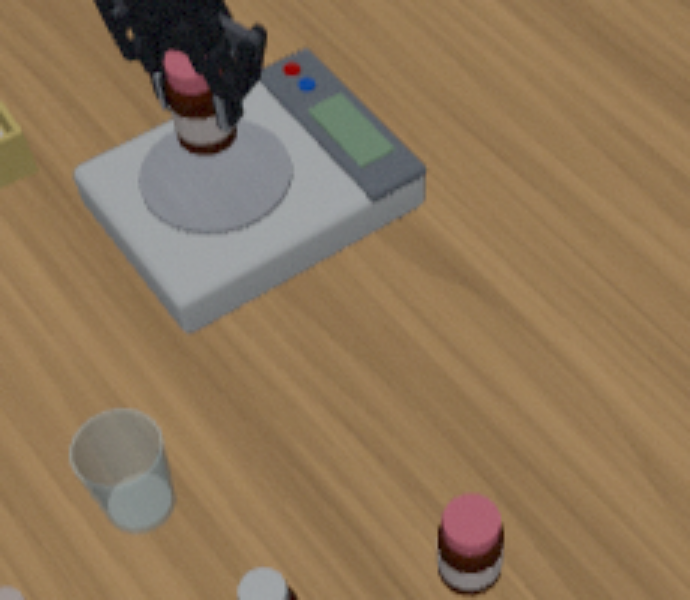

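Jar A hangs upright in the gripper above the pan (jar about 205,110; pan middle about 215,175). I lower it slowly.

```bash
python3 -m creep '[{"xyz":[0,0.1,0.5],"twist":[0,0,0]},{"xyz":[0,0.1,1.3],"twist":[0,0,0]},{"xyz":[0,0.1,2.1],"twist":[0,0,0]},{"xyz":[0,0.1,2.8],"twist":[0,0,0]},{"xyz":[0,0.1,3.3],"twist":[0,0,0]},{"xyz":[0,0.1,3.7],"twist":[0,0,0]},{"xyz":[0,0.1,4.0],"twist":[0,0,0]},{"xyz":[0,0.1,4.2],"twist":[0,0,0]},{"xyz":[0,0.1,4.3],"twist":[0,0,0]},{"xyz":[0,0.1,4.3],"twist":[0,0,0]}]'
python3 -m creep '[{"xyz":[0,0,0],"twist":[0,0,0]},{"xyz":[0,0,0.03],"twist":[0,0,0]},{"xyz":[0,0,0.06],"twist":[0,0,0]},{"xyz":[0,0,0.1],"twist":[0,0,0]},{"xyz":[0,0,0.13],"twist":[0,0,0]},{"xyz":[0,0,0.16],"twist":[0,0,0]},{"xyz":[0,0,0.2],"twist":[0,0,0]},{"xyz":[0,0,0.2],"twist":[0,0,0]},{"xyz":[0,0,0.2],"twist":[0,0,0]},{"xyz":[0,0,0.2],"twist":[0,0,0]}]'
```

```text
clock: 8.83
tcp_pos: [0.5445, -0.2746, 0.2666]
orientation: [[0.901, 0.435, -0.0], [0.435, -0.901, -0.0], [-0.0, -0.0, -1.0]]
contact_force: [-0.7, -0.8, -4.4]
width: 0.0457
finger_force: 63.0
clock: 9.67
tcp_pos: [0.5445, -0.2745, 0.2646]
orientation: [[0.901, 0.435, -0.0], [0.435, -0.901, 0.0], [-0.0, -0.0, -1.0]]
contact_force: [-0.4, -0.8, -4.8]
width: 0.0459
finger_force: 63.0
```

```bash
python3 -m creep '[{"xyz":[0,0,0.02],"twist":[0,0,0]},{"xyz":[0,0,0.04],"twist":[0,0,0]},{"xyz":[0,0,0.06],"twist":[0,0,0]},{"xyz":[0,0,0.08],"twist":[0,0,0]},{"xyz":[0,0,0.1],"twist":[0,0,0]},{"xyz":[0,0,0.12],"twist":[0,0,0]},{"xyz":[0,0,0.12],"twist":[0,0,0]},{"xyz":[0,0,0.12],"twist":[0,0,0]},{"xyz":[0,0,0.12],"twist":[0,0,0]},{"xyz":[0,0,0.12],"twist":[0,0,0]}]'
```

```text
clock: 10.5
tcp_pos: [0.5445, -0.2746, 0.2635]
orientation: [[0.901, 0.435, -0.0], [0.435, -0.901, -0.0], [-0.0, 0.0, -1.0]]
contact_force: [-0.1, -0.1, -4.5]
width: 0.0461
finger_force: 63.1
```

```bash
python3 -m creep '[{"xyz":[0,0,0.01],"twist":[0,0,0]},{"xyz":[0,0,0.02],"twist":[0,0,0]},{"xyz":[0,0,0.03],"twist":[0,0,0]},{"xyz":[0,0,0.04],"twist":[0,0,0]},{"xyz":[0,0,0.05],"twist":[0,0,0]},{"xyz":[0,0,0.06],"twist":[0,0,0]},{"xyz":[0,0,0.07],"twist":[0,0,0]},{"xyz":[0,0,0.08],"twist":[0,0,0]},{"xyz":[0,0,0.08],"twist":[0,0,0]},{"xyz":[0,0,0.08],"twist":[0,0,0]}]'
```

```text
clock: 11.33
tcp_pos: [0.5445, -0.2746, 0.2634]
orientation: [[0.901, 0.435, 0.0], [0.435, -0.901, -0.0], [0.0, 0.0, -1.0]]
contact_force: [-2.7, 2.1, 7.2]
width: 0.0459
finger_force: 64.2
```

Contact is made. I release, then rise.

```bash
python3 -m creep '[{"xyz":[0,0,-0.05],"twist":[0,0,0]},{"xyz":[0,0,-0.05],"twist":[0,0,0]},{"xyz":[0,0,-0.05],"twist":[0,0,0]},{"xyz":[0,0,-0.05],"twist":[0,0,0]},{"xyz":[0,0,-0.05],"twist":[0,0,0]},{"xyz":[0,0,-0.05],"twist":[0,0,0]},{"xyz":[0,0,-0.05],"twist":[0,0,0]},{"xyz":[0,0,-0.05],"twist":[0,0,0]},{"xyz":[0,0,-0.05],"twist":[0,0,0]},{"xyz":[0,0,-0.05],"twist":[0,0,0]}]' 8.5
python3 -m creep '[{"xyz":[0,0,-0.3],"twist":[0,0,0]},{"xyz":[0,0,-1.0],"twist":[0,0,0]},{"xyz":[0,0,-2.0],"twist":[0,0,0]},{"xyz":[0,0,-3.5],"twist":[0,0,0]},{"xyz":[0,0,-5.0],"twist":[0,0,0]},{"xyz":[0,0,-7.0],"twist":[0,0,0]},{"xyz":[0,0,-9.0],"twist":[0,0,0]},{"xyz":[0,0,-11.0],"twist":[0,0,0]},{"xyz":[0,0,-12.0],"twist":[0,0,0]},{"xyz":[0,0,-12.0],"twist":[0,0,0]}]'
python3 -m creep '[{"xyz":[1.0,-2.0,0],"twist":[0,0,0]},{"xyz":[2.0,-5.0,0],"twist":[0,0,0]},{"xyz":[3.5,-8.0,0],"twist":[0,0,0]},{"xyz":[5.0,-11.0,0],"twist":[0,0,0]},{"xyz":[6.5,-14.0,0],"twist":[0,0,0]},{"xyz":[8.0,-17.0,0],"twist":[0,0,0]},{"xyz":[9.0,-19.5,0],"twist":[0,0,0]},{"xyz":[9.5,-21.0,0],"twist":[0,0,0]},{"xyz":[9.5,-21.0,0],"twist":[0,0,0]},{"xyz":[9.5,-21.0,0],"twist":[0,0,0]}]'
python3 - <<'E'
from h import *
ims=[]
for cam in ("scene","top"):
    im,d=eyes.grab_frame(cam); ims.append(im)
    for q in models.cut_out(cam,"jar_a"):
        P=world(cam,d,q["region"]>0)
        if len(P)<20: continue
        top=np.percentile(P[:,2],98); Q=P[P[:,2]>top-.006]
        print(cam,round(q["score"],2),q["rect"],"top",top,np.median(Q,0),np.ptp(Q,0))
cv2.imwrite("pics/d.png",cv2.resize(np.vstack(ims)[:,:,::-1],(480,600)))
E
```

```text
clock: 12.17
tcp_pos: [0.5445, -0.2746, 0.2631]
orientation: [[0.901, 0.435, -0.0], [0.435, -0.901, 0.0], [-0.0, -0.0, -1.0]]
contact_force: [-0.5, -0.0, 0.5]
width: 0.0851
finger_force: 0.0
clock: 13.0
tcp_pos: [0.5449, -0.2748, 0.3863]
orientation: [[0.901, 0.435, 0.004], [0.435, -0.901, -0.002], [0.003, 0.004, -1.0]]
contact_force: [-0.5, 0.2, 0.7]
width: 0.0852
finger_force: 0.0
clock: 13.83
tcp_pos: [0.5385, -0.0433, 0.3825]
orientation: [[0.9, 0.437, -0.001], [0.437, -0.9, -0.0], [-0.001, -0.0, -1.0]]
contact_force: [-0.6, 0.6, -0.4]
width: 0.0848
finger_force: 0.0
scene 0.69 [317.6, 224.1, 19.3, 32.9] top 0.08263678990527071 [0.5862 0.1234 0.0805] [0.0406 0.0389 0.0069]
scene 0.56 [369.6, 280.2, 25.3, 32.9] top 0.08282079552209708 [0.5804 0.2866 0.0805] [0.0415 0.0405 0.0073]
top 0.95 [188.1, 166.3, 30.8, 26.1] top 0.08216391611995749 [0.5811 0.283  0.0794] [0.0407 0.0426 0.0078]
top 0.94 [443.6, 181.1, 34.5, 26.9] top 0.14985874830754137 [ 0.5441 -0.2744  0.1476] [0.0389 0.0402 0.0075]
top 0.86 [264.0, 165.9, 23.0, 22.7] top 0.08214209151258753 [0.5876 0.1202 0.0793] [0.0403 0.0402 0.0079]
```

View pics/d.png

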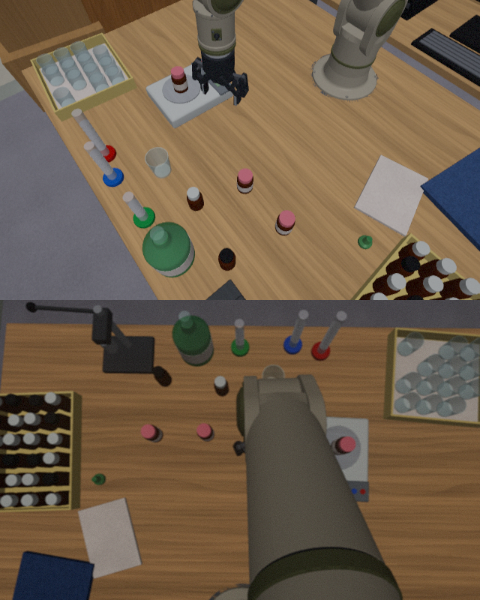

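The heavy jar stands upright on the pan (scene 180,80; top 346,446), its cap 1 mm from the pan's middle. The light jars have not moved (top 150,433 and 205,432).

```bash
python3 -c "from workcell import bot; print(bot.sign_off())"
```

```text
the job is handed in; nothing more can be done
None
```

The heavy jar (about 0.5 kg by lifting; it stood nearest the balance) is upright about 1 mm from the middle of the pan, the two light jars were never touched, and the job was handed in at about 14 s of the 64 s limit.

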